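# Load a battery into the desk tester, set its dial to the marker and test it

### The arm

A 6-joint arm with a two-finger parallel gripper is mounted at the origin on a cart in front of the work surface, level with it; the furniture and walls round the work are solid. World frame = base frame: x ahead of the robot, y to its left, z up, the work surface at z = 0. Lengths are in m, angles in degrees, forces in N, time in s.
With the tool pointing down it reaches from about 0.3 to 0.75 m from the base axis. Payload 8.5 kg.
Tool frame: the origin (TCP) lies on the centre line of the jaws, within the pads' length; the fingertips stand 11 mm ahead of it and the grasp point (between the pads) lies 8 mm behind it; x points along the fingers, y is the direction in which the jaws open and shut, and the axes are right-handed (so a half turn about x gives the same grasp; the last joint's range is limited). The gripper opens to 85 mm and grips with 20 to 120 N. Pads are 22 mm wide; open, the fingers measure 114 mm over their backs; the gripper's body (76 mm by 85 mm) begins 54 mm behind the grasp point. The pads swing forward as they close: fully open they stand 13 mm farther back than shut.
Start: joints at [55.903, 21.807, 74.336, -0, 83.858, -12.336], TCP at [0.204, 0.511, 0.242] pointing down, gripper open.
Joint ranges: [-178.18, 178.18], [-50.72, 133.34], [12.68, 142.11], [-81.47, 261.47], [9.98, 163.14], [-165.26, 165.26]. Speed limits (degrees/s): [136.94, 136.94, 180, 180, 180, 180].

### API

Orientations are given as a 3x3 rotation matrix whose columns are the frame's x, y, z axes.
In Python, from rig import env gives the robot as it stands.
- The arm moves only by the tool carry_out, never from a script. Its argument "motion" is a list that holds one entry, the list of rows, each a list of 7 numbers: the shift along the tool's x, y, z in cm, then the turn, a rotation vector about the tool's x, y, z in rad, then the finger opening in cm, from 0 to 8.54. A call has 1 to 5 rows; each row is the pose to reach, as a shift and turn from the pose commanded when the call began, along the tool's axes at that moment; what a row does not reach only later rows make up. A row lasts 1/12 s, in which the tool goes at most 41.7 mm and 7.16 degrees, less where a joint would pass 70% of its speed; a pose out of reach is approached as far as the arm can. A call with a gripper value outside its range is refused whole. The fingers move at their own pace and stop on an object; "grip_force" is the grip in N (left out, the last holds). Time passes only in rows, so rows that repeat a pose let the fingers close. It gives the time, the measured TCP pose, the force and the opening at its end, in the units of the state.
- env.observe(): the state, without advancing time (a new reading comes with each control period).
- env.get_image(name): name is "side" or "top" or "wrist"; returns a dict with "image" (420x560x3 uint8, red, green, blue), "fov_y" (degrees; the focal length in pixels is half the picture's height over the tangent of half this angle, whatever the lens; pixels are square), "cx", "cy" (the principal point, pixels), "R" (3x3) and "t" (3): a world point X has camera coordinates R X + t. Camera axes: x right, y down, z forward; pixel columns grow to the right and rows downward; lengths in m; the calibration is good to about 2 mm. A picture is of the moment at which its call begins. There is no depth.
- env.close_job(): hands the job in, once; it reports no verdict.
The state is a dict: "time_s": time; "q": joint angles; "qvel": joint speeds; "joint_efforts": joint torques, N m; "position": TCP position; "tool_rot": TCP orientation; "ft_force": force on the tool from outside, world axes, zero at the start; "wrist_torque": the same for the moment, N m; "grip_width": finger opening in m.
Only numpy, scipy, OpenCV 4.12 (cv2) and the standard library are available. Lean on these libraries where they do the work, as an engineer would, in place of code of your own. Each camera call takes 0.05 s, during which the arm holds its last target. There are 200 camera calls.

### The job

Check the battery that lies in front of the keyboard in the battery tester: lay it in the cradle with its plus end (the red end) at the red saddle, turn the dial so that the white pointer line stands at the red marker on the scale, and with both done press the blue test button all the way down and let it come up again. Do not shift the red marker and leave the eraser and the binder clip beside it where they lie.

Things in the scene. Friction and masses are not known exactly. Their poses are not given: they have to be found in the camera images.
- tester: Battery tester, a grey and white box 124 (x) x 206 (y) x 30 mm high, fixed to the desk. Origin at the centre of its underside; at yaw 0 its x points away from the robot, y to the left, z up. On its top: cradle left, dial right, blue button near the front between them.
- battery_centre (a point): Centre of the loose AA-size battery (diameter 16.8 mm, length 50 mm, lying, about 25 g), half-way along and on its axis; its -y axis points along the battery to its plus end. The plus end is the red end, with a bare metal cap; the other end is white. It lies on the papers in front of the keyboard, left of the tester (not the battery among the clutter at the far left).
- battery_plus (a point): Centre of the plus end face of the battery, 25 mm from its centre.
- cradle_centre (a point): Where the battery's centre belongs, 20 mm above the tester's top (50 mm above the desk). Two flared saddles, red (tester +x) and black (-x), floors 12 mm and walls 22 mm, end plates 28 mm above the tester's top; the battery lies along tester x, with 3 mm play at each end and 2 mm each side. Between and beside the saddles it is open for fingers down to the tester's top: 34 mm gap.
- cradle_plus (a point): Where the centre of the battery's plus end belongs, 25 mm from cradle_centre at the red saddle.
- dial_grip (a point): On the dial's upright axis, 28 mm above the tester's top. Black grip bar 38 mm long, 12 mm wide, from 12 to 38 mm above the tester's top, on a grey disc 56 mm across, its top at 8 mm (12 mm near the bar). Grip the bar across its width. The bar lies along the pointer direction, shown by a white line on one half of the bar's top, its end and the disc.
- pointer_tip (a point): Outer end of the dial's white pointer line, 28 mm from the dial's axis; it turns with the dial.
- marker_tip (a point): The point on the edge of the dial's disc (28 mm from the axis) that the red marker points at. The marker is a red tab 8 mm wide and 5 mm high that sits on the scale just outside the disc, 30 to 40 mm from the axis; it is stiff and must stay where it is.
- dial (a joint): Turn of the dial in rad, 0 to 4.71, growing clockwise seen from above. At 0 the pointer points 135 degrees counterclockwise (seen from above) from tester +x. It stays where it is left (friction about 0.05 N m).
- marker (a joint): Angle of the red marker, in the same measure as the dial: the pointer is at the marker when both values are equal. It is always ahead of the dial at the start, clockwise, by 0.8 to 2.6 rad.
- test_button_top (a point): Centre of the top of the blue push button, 20 mm across, pressed straight down.
- test_button (a joint): Travel of the button in m: 0 up, 0.006 fully down (about 4 N); it springs back.
- eraser: Blue and white eraser, 23 x 55 x 14 mm, loose bystander; origin at the centre of its underside.
- binder_clip: Black binder clip, 42 x 41 x 26 mm, loose bystander; origin at the centre of its underside.
Mind the look-alikes: they are no part of the job. What is shaped like the part that bears battery_centre but green or orange is not meant.

How it is judged (in metres and radians):
On the way, in this order (a step that is already met when the one before it is completed fails the run):
1. the battery lies in the cradle the right way round and the dial's pointer stands at the marker (in either order) (distance between battery_centre and cradle_centre below 0.007 m and distance between battery_plus and cradle_plus below 0.009 m and horizontal distance between pointer_tip and marker_tip below 0.004 m), for 0.2 s.
2. with both so, the test button is pressed down (all of step 1 and value of joint test_button above 0.0042 m), for 0.05 s.
At the end, for the whole second after the job is handed in: The battery lies in the cradle, centre within 7 mm of its place and plus end within 9 mm of its place at the red saddle; the pointer line's end is within 4 mm of the point the marker shows (half the marker's width, about 8 degrees); the button is up again (all of step 1 and value of joint test_button below 0.0015 m); the robot touches nothing.
It fails at once if the red marker is shifted along the scale (more than 4 mm) (distance of marker_tip from where it was at the start of the episode above 0.004 m).
It fails at once if the eraser is moved (more than 25 mm) (distance of eraser from where it was at the start of the episode above 0.025 m).
It fails at once if the binder clip is moved (more than 25 mm) (distance of binder_clip from where it was at the start of the episode above 0.025 m).
It also fails if it takes over 64 s, if anything falls off the work surface, if the arm or the gripper's body presses on something with over 40 N, if the wrist force passes 120 N, or if a joint passes its speed limit or range.

## Working session

There is one attempt and no reset: what is moved stays moved. The work goes in short steps, Python scripts to look and compute and a tool call to move; the robot and the scene stay as the last step left them, time stands still between calls to the robot, and variables do not carry over. Pictures are saved under pics/ and viewed, on a budget of 10 in all, crops included, one or two more only if the job needs it, and the job is handed in when it is done.

Besides the shell and the picture viewer there is one more tool, called after ">>>" by a JSON object that holds its "name" and its "arguments". carry_out: Moves the arm, as the interface text tells. Its arguments: {"type":"object","properties":{"motion":{"type":"array","items":{"type":"array","items":{"type":"array","items":{"type":"number"}}}},"grip_force":{"type":"number"}},"required":["motion"]}

```bash
mkdir -p pics; ls; python3 - <<'E'
from rig import env
import cv2,numpy as np
o=env.observe();print({k:np.round(v,3).tolist() for k,v in o.items()})
for n in ["top","side"]:
    d=env.get_image(n);cv2.imwrite(f"pics/{n}0.png",cv2.cvtColor(d["image"],cv2.COLOR_RGB2BGR))
    print(n,d["fov_y"],d["cx"],d["cy"],np.round(d["R"],4).tolist(),np.round(d["t"],4))
E
```

```text
pics
{'time_s': 0.0, 'q': [55.906, 21.84, 74.385, -0.002, 83.859, -12.335], 'qvel': [-0.036, 0.005, 0.116, -0.03, -0.118, -0.011], 'joint_efforts': [-0.0, -44.846, -23.128, -0.0, 0.005, -0.0], 'position': [0.204, 0.511, 0.242], 'tool_rot': [[-0.001, 0.371, 0.929], [-0.001, 0.929, -0.371], [-1.0, -0.001, -0.0]], 'ft_force': [0.009, 0.124, 0.795], 'wrist_torque': [0.043, 0.017, 0.018], 'grip_width': 0.086}
top 47.03201884198966 285.22873142313034 210.27103610645415 [[-0.0064, -1.0, 0.0017], [-0.9963, 0.0062, -0.0853], [0.0853, -0.0022, -0.9964]] [0.0476 0.5286 0.8687]
side 45.98935782480896 284.80562304223815 201.29578016396803 [[-0.9862, -0.1658, -0.0027], [-0.0699, 0.4299, -0.9002], [0.1504, -0.8875, -0.4355]] [0.5134 0.0819 1.0981]
```

View pics/top0.png

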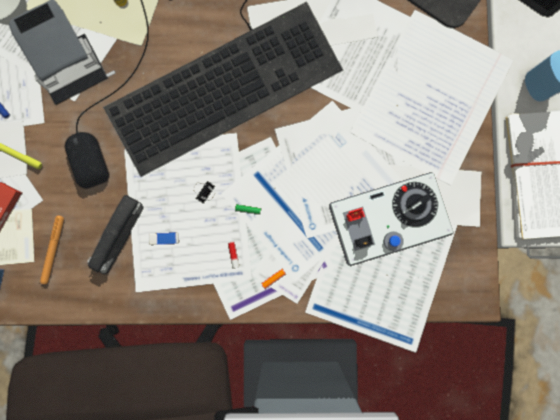

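View pics/side0.png

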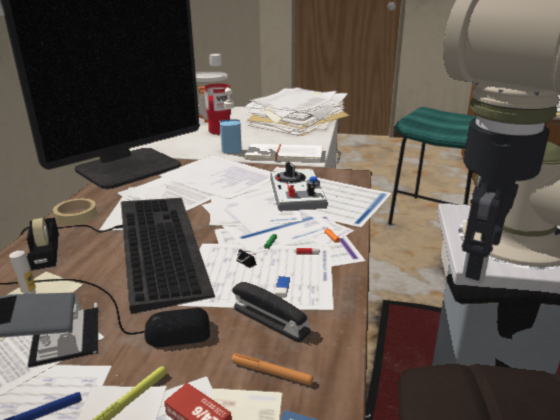

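The top view shows the battery at about (233,253), the tester at (392,218), the eraser at (165,238), the clip at (205,191), and green and orange decoys. I'll write helpers, measure coarsely and view a zoom.

```bash
cat > h.py <<'E'
from rig import env
import cv2,numpy as np
class Cam:
    def __init__(s,n):
        d=env.get_image(n); s.im=d["image"]; s.R=np.array(d["R"]); s.t=np.array(d["t"])
        s.f=s.im.shape[0]/2/np.tan(np.radians(d["fov_y"]/2)); s.c=np.array([d["cx"],d["cy"]])
        s.hsv=cv2.cvtColor(s.im,cv2.COLOR_RGB2HSV)
    def ray(s,p,z):
        d=s.R.T@np.append((np.array(p,float)-s.c)/s.f,1); o=-s.R.T@s.t
        return o+d*(z-o[2])/d[2]
    def proj(s,X):
        c=s.R@np.array(X)+s.t; return s.f*c[:2]/c[2]+s.c
    def save(s,n,box=None,k=1):
        im=s.im if box is None else s.im[box[1]:box[3],box[0]:box[2]]
        cv2.imwrite(f"pics/{n}.png",cv2.resize(im[...,::-1],None,fx=k,fy=k,interpolation=cv2.INTER_CUBIC))
    def mask(s,name):
        h,S,v=[a.astype(int) for a in cv2.split(s.hsv)]
        return {"red":((h<8)|(h>172))&(S>140)&(v>90),"blue":(h>100)&(h<128)&(S>130)&(v>90),
                "white":(S<50)&(v>200)}[name].astype(np.uint8)
    def blobs(s,name,mn=8,box=None):
        m=s.mask(name)
        if box: k=np.zeros_like(m);k[box[1]:box[3],box[0]:box[2]]=1;m=m*k
        n,_,st,c=cv2.connectedComponentsWithStats(m)
        return [(c[i],st[i]) for i in range(1,n) if st[i][4]>=mn]
def state():
    o=env.observe(); return np.array(o["position"]),np.array(o["tool_rot"]),o
E
python3 - <<'E'
from h import *
c=Cam("top")
a=c.im[155:305,200:240+230]
c.save("topz",(215,165,465,295),3.2)
for n in("red","blue"):
    for p,st in c.blobs(n,8,(200,160,470,290)): print(n,p.round(1),st,c.ray(p,.0).round(4),c.ray(p,.04).round(4))
# tester outline
m=cv2.inRange(c.hsv,(0,0,60),(180,60,255))
w=Cam("wrist");print(w.R.round(3),w.t.round(3),w.f,(-w.R.T@w.t).round(3))
E
```

```text
red [404.1 188.3] [402 186   5   6  26] [ 0.5713 -0.1822  0.    ] [ 0.5661 -0.1721  0.04  ]
red [355.  214.6] [347 208  17  13 142] [ 0.5218 -0.0878  0.    ] [ 0.5187 -0.0819  0.04  ]
red [232.3 250.4] [229 243   8  16  87] [0.4556 0.1441 0.    ] [0.4555 0.1398 0.04  ]
blue [272.6 192.8] [255 173  37  43 199] [0.5642 0.0679 0.    ] [0.5593 0.0669 0.04  ]
blue [293.8 218.2] [292 215   5   8  12] [0.5155 0.0282 0.    ] [0.5128 0.029  0.04  ]
blue [298.7 222.7] [297 219   4   8  13] [0.5071 0.0189 0.    ] [0.5047 0.0201 0.04  ]
blue [394.3 240.7] [389 236  11  11  93] [ 0.472 -0.161  0.   ] [ 0.4712 -0.1519  0.04  ]
[[ 0.37   0.929 -0.001]
 [ 0.892 -0.354  0.281]
 [ 0.261 -0.104 -0.96 ]] [-0.55  -0.038  0.378] 343.6287382094878 [0.138 0.537 0.373]
```

View pics/topz.png

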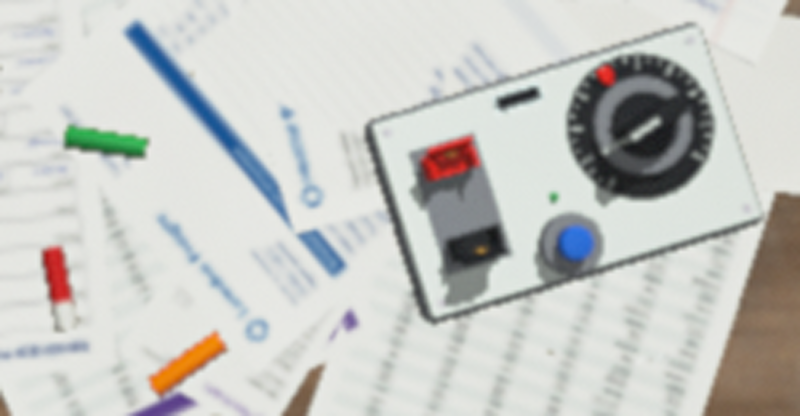

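Top zoom: the battery's red end is up (away from the robot) and its axis is nearly along +x. The white line points to the lower left (605,152), and the marker is at (605,75) upper left. The red saddle is on the far side. Next I'll move the wrist camera over the battery.

>>> {"name": "carry_out", "arguments": {"motion": [[[0, -11.5, 14.7, 0, 0, 0, 8.5], [0, -11.5, 14.7, 0, 0, 0, 8.5], [0, -11.5, 14.7, 0, 0, 0, 8.5], [0, -11.5, 14.7, 0, 0, 0, 8.5], [0, -11.5, 14.7, 0, 0, 0, 8.5]]]}}

```text
time_s: 0.62
position: [0.299, 0.3465, 0.2423]
tool_rot: [[0.0, 0.373, 0.928], [-0.001, 0.928, -0.373], [-1.0, -0.001, 0.001]]
ft_force: [0.4, 0.5, 0.5]
grip_width: 0.0849
```

>>> {"name": "carry_out", "arguments": {"motion": [[[0, -11.5, 14.7, 0, 0, 0, 8.5], [0, -11.5, 14.7, 0, 0, 0, 8.5], [0, -11.5, 14.7, 0, 0, 0, 8.5], [0, -11.5, 14.7, 0, 0, 0, 8.5], [0, -11.5, 14.7, 0, 0, 0, 8.5]]]}}

```text
time_s: 1.03
position: [0.3933, 0.1849, 0.2423]
tool_rot: [[0.001, 0.373, 0.928], [-0.001, 0.928, -0.373], [-1.0, -0.0, 0.001]]
ft_force: [-0.4, 0.5, -0.6]
grip_width: 0.0847
```

>>> {"name": "carry_out", "arguments": {"motion": [[[3, -3.5, 4.4, -0.54, 0, 0, 8.5], [3, -3.5, 4.4, -0.54, 0, 0, 8.5], [3, -3.5, 4.4, -0.54, 0, 0, 8.5], [3, -3.5, 4.4, -0.54, 0, 0, 8.5], [3, -3.5, 4.4, -0.54, 0, 0, 8.5]]]}}

```text
time_s: 1.45
position: [0.4196, 0.1388, 0.212]
tool_rot: [[-0.001, -0.165, 0.986], [-0.0, 0.986, 0.165], [-1.0, 0.0, -0.001]]
ft_force: [0.6, 0.8, 0.7]
grip_width: 0.0851
```

```bash
python3 - <<'E'
from h import *
for i in range(3): p,R,o=state()
w=Cam("wrist");w.save("w1",None,1.4);p,R,o=state();print(p,R.round(3),o["q"],o["time_s"])
for q,st in w.blobs("red",60): print(q.round(1),st,w.ray(q,.0084).round(4))
E
```

```text
[0.4195955  0.13907246 0.21211547] [[-0.001 -0.165  0.986]
 [ 0.     0.986  0.165]
 [-1.     0.    -0.001]] [ 2.92125155e+00  1.26240364e+01  9.33568033e+01  1.86960721e-03
  7.40498787e+01 -9.65888116e+01] 1.5
[274.8 216.5] [269 202  12  30 324] [0.4575 0.1435 0.0084]
[ 32.7 248.9] [ 20 242  29  15 250] [ 0.5349 -0.1019  0.0084]
[ 21.3 265.1] [  9 263  27   6  85] [ 0.556  -0.1145  0.0084]
```

View pics/w1.png

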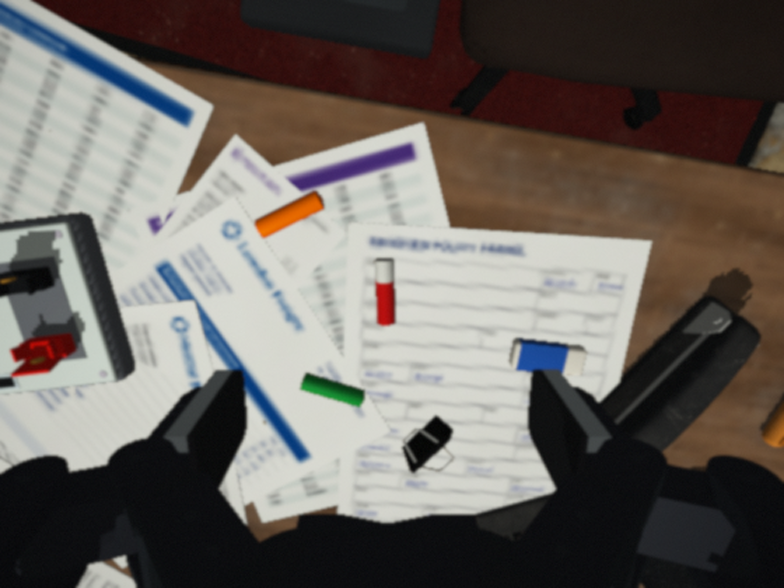

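Wrist view: battery from the white end (384,260) to the red end (386,324) in the 1.4x picture, eraser at (547,357), clip at (428,443). Now I'll compute the grasp.

```bash
python3 - <<'E'
from h import *
w=Cam("wrist")
m=w.mask("red");n,l,st,c=cv2.connectedComponentsWithStats(m)
i=1+np.argmin(np.linalg.norm(c[1:]-[274.8,216.5],axis=1))
ys,xs=np.nonzero(l==i)
P=np.array([w.ray(q,.0084)[:2] for q in zip(xs,ys)])
mu=P.mean(0);u,s,vt=np.linalg.svd(P-mu,full_matrices=False);a=vt[0]*np.sign(vt[0][0])
t=(P-mu)@a;print("axis deg",np.degrees(np.arctan2(a[1],a[0])),"mean",mu,"ext",np.percentile(t,[0,2,98,100]))
v=w.hsv.astype(int)
for d in np.arange(-.050,.030,.002):
    q=w.proj([*(mu+a*d),.0130]);x,y=q.round().astype(int);print(round(d*1000),w.im[y,x],end=" ")
print()
p,R,_=state();print(p, "cam",-w.R.T@w.t)
E
```

```text
axis deg 12.115196515601172 mean [0.45785025 0.1435177 ] ext [-0.01558886 -0.01474369  0.01530499  0.01560172]
-50 [180 184 188] -48 [127 138 157] -46 [115 126 150] -44 [147 155 168] -42 [195 199 197] -40 [212 214 207] -38 [216 217 209] -36 [192 192 185] -34 [100 101  96] -32 [177 178 168] -30 [201 202 192] -28 [201 204 193] -26 [204 205 195] -24 [204 205 194] -22 [200 202 191] -20 [202 203 192] -18 [198 177 166] -16 [180  48  45] -14 [178  16  16] -12 [178  18  15] -10 [180  17  16] -8 [180  17  16] -6 [179  15  15] -4 [181  17  17] -2 [181  17  15] 0 [175  14  15] 2 [174  13  13] 4 [177  16  17] 6 [178  16  17] 8 [177  16  15] 10 [177  12  13] 12 [180  16  15] 14 [179  42  39] 16 [200 181 172] 18 [213 213 205] 20 [215 215 207] 22 [214 216 207] 24 [215 215 208] 26 [210 211 203] 28 [202 203 196] 
[0.4195443  0.13924077 0.21219094] cam [0.35016973 0.12690854 0.34336676]
```

>>> {"name": "carry_out", "arguments": {"motion": [[[4, -0.25, 2.9, -0.045, 0, 0, 5], [8, -0.25, 2.9, -0.045, 0, 0, 5], [12, -0.25, 2.9, -0.045, 0, 0, 5], [15, -0.25, 2.9, -0.045, 0, 0, 5], [16, -0.25, 2.9, -0.045, 0, 0, 5]]]}}

```text
time_s: 1.97
position: [0.4464, 0.1414, 0.0482]
tool_rot: [[-0.007, -0.201, 0.979], [-0.0, 0.98, 0.201], [-1.0, 0.001, -0.007]]
ft_force: [-0.4, -0.2, 0.1]
grip_width: 0.0501
```

>>> {"name": "carry_out", "arguments": {"motion": [[[1, 0, 0, 0, 0, 0, 5], [2, 0, 0, 0, 0, 0, 5], [3, 0, 0, 0, 0, 0, 5], [3.9, 0, 0, 0, 0, 0, 5], [3.9, 0, 0, 0, 0, 0, 5]]]}}

```text
time_s: 2.38
position: [0.448, 0.1415, 0.0121]
tool_rot: [[-0.002, -0.202, 0.979], [-0.0, 0.979, 0.202], [-1.0, 0.0, -0.002]]
ft_force: [0.2, -0.5, -0.9]
grip_width: 0.0501
```

```bash
python3 - <<'E'
from h import *
w=Cam("wrist");w.save("w2",(150,50,450,350),2)
p,R,o=state();print(p,R.round(3),o["ft_force"],o["grip_width"])
for q,st in w.blobs("red",60): print(q.round(1),st,w.ray(q,.0084).round(4))
E
```

```text
[0.44827968 0.1415798  0.01282937] [[-0.001 -0.203  0.979]
 [-0.     0.979  0.203]
 [-1.     0.    -0.001]] [0.69533907 0.07740216 0.93740017] 0.05021893976654773
[276.8 297.4] [ 262  263   31   70 1886] [0.4587 0.1436 0.0084]
```

View pics/w2.png

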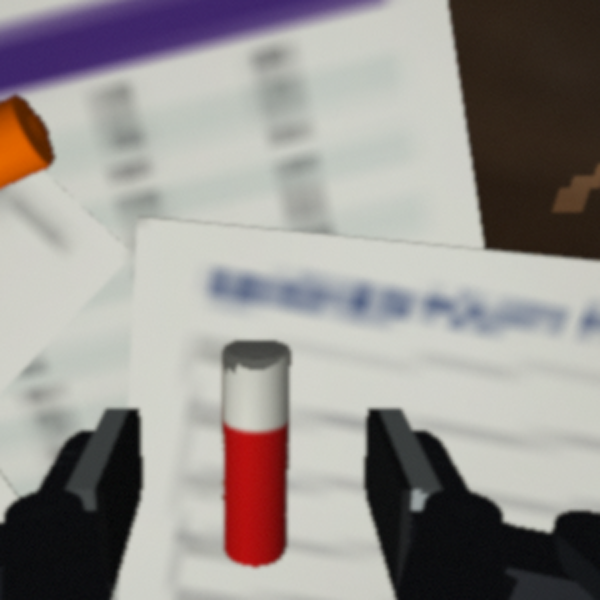

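The battery stands upright in the crop, centred between the open fingers (white end at y=352, red end at y=562), as wanted. I'll close, lift and measure the held battery.

>>> {"name": "carry_out", "arguments": {"motion": [[[0, 0, 0, 0, 0, 0, 1.2], [0, 0, 0, 0, 0, 0, 1.2], [0, 0, 0, 0, 0, 0, 1.2], [0, 0, 0, 0, 0, 0, 1.2], [0, 0, 0, 0, 0, 0, 1.2]]], "grip_force": 40}}

```text
time_s: 2.85
position: [0.4489, 0.1416, 0.0139]
tool_rot: [[0.001, -0.204, 0.979], [0.0, 0.979, 0.204], [-1.0, -0.0, 0.001]]
ft_force: [-1.5, -0.3, 6.4]
grip_width: 0.0153
```

>>> {"name": "carry_out", "arguments": {"motion": [[[0, 0, 0, 0, 0, 0, 1.2], [-4, 0, 0, 0, 0, 0, 1.2], [-8, 0, 0, 0, 0, 0, 1.2], [-12, 0, 0, 0, 0, 0, 1.2], [-16, 0, 0, 0, 0, 0, 1.2]]]}}

```text
time_s: 3.27
position: [0.448, 0.1415, 0.1753]
tool_rot: [[-0.0, -0.204, 0.979], [-0.0, 0.979, 0.204], [-1.0, 0.0, -0.0]]
ft_force: [0.9, 0.3, -1.1]
grip_width: 0.0153
```

>>> {"name": "carry_out", "arguments": {"motion": [[[0, -4, 0, 0, 0, 0, 1.2], [0, -8, 0, 0, 0, 0, 1.2], [0, -12, 0, 0, 0, 0, 1.2], [0, -12, 0, 0, 0, 0, 1.2], [0, -12, 0, 0, 0, 0, 1.2]]]}}

```text
time_s: 3.68
position: [0.4732, 0.0225, 0.1733]
tool_rot: [[-0.0, -0.2, 0.98], [0.0, 0.98, 0.2], [-1.0, 0.0, -0.0]]
ft_force: [-0.5, -0.5, -1.3]
grip_width: 0.0149
```

```bash
python3 - <<'E'
from h import *
w=Cam("wrist");w.save("w3",None,1.4)
p,R,o=state();print(p,R.round(3),o["ft_force"],o["grip_width"],o["time_s"])
for q,st in w.blobs("red",60): print(q.round(1),st,w.ray(q,.058).round(4))
for q,st in w.blobs("blue",60): print(q.round(1),st,w.ray(q,.04).round(4))
E
```

```text
[0.4728091  0.0237507  0.17320285] [[-0.001 -0.202  0.979]
 [ 0.     0.979  0.202]
 [-1.     0.    -0.   ]] [ 0.25471193 -0.19463022 -0.3906219 ] 0.015358364334162725 3.7333
[142.8 224.7] [127 217  33  17 423] [ 0.5093 -0.0739  0.058 ]
[120.7 228. ] [117 219   9  21  65] [ 0.5153 -0.0901  0.058 ]
[133.8 242.6] [118 240  33   6 121] [ 0.5253 -0.0792  0.058 ]
[ 30.3 256.5] [ 25 251  13  12 107] [ 0.5533 -0.1573  0.058 ]
[277.9 299. ] [ 262  260   29   68 1451] [0.5512 0.0395 0.058 ]
[243.1  18. ] [206   0  68  42 892] [ 0.3517 -0.0262  0.04  ]
[ 47.8 154.7] [ 35 142  27  26 533] [ 0.4747 -0.1566  0.04  ]
[239.6 175.4] [228 160  25  30 291] [ 0.461  -0.0096  0.04  ]
[262.1 210.4] [259 199   9  20  94] [0.4855 0.0131 0.04  ]
[535.2 248.1] [514 235  44  27 808] [0.472  0.2419 0.04  ]
```

View pics/w3.png

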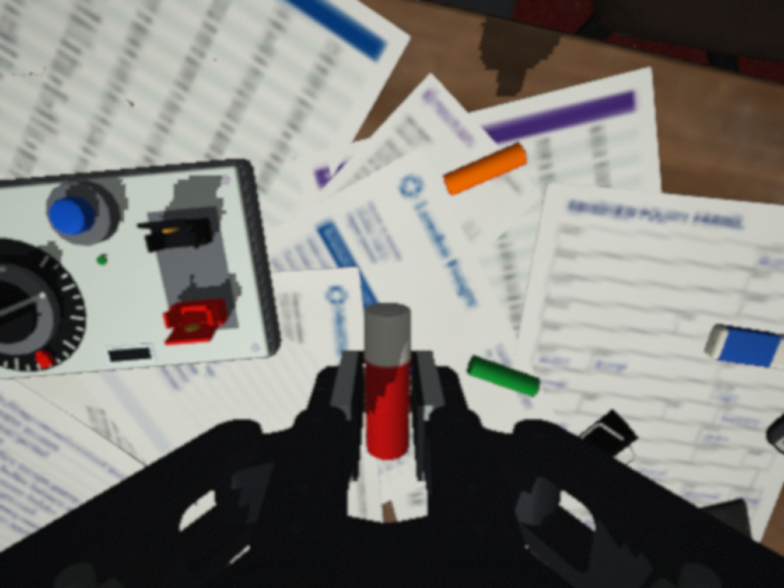

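The battery is held and centred, with its plus end forward. The tester is partly in view on the left: button at (72,214), red saddle at (195,318), marker at (45,360). I'll move over the tester and measure.

>>> {"name": "carry_out", "arguments": {"motion": [[[-5.5, -14.8, -4.4, -0.09, 0, 0, 1.2], [-5.5, -14.8, -4.4, -0.09, 0, 0, 1.2], [-5.5, -14.8, -4.4, -0.09, 0, 0, 1.2], [-5.5, -14.8, -4.4, -0.09, 0, 0, 1.2], [-5.5, -14.8, -4.4, -0.09, 0, 0, 1.2]]]}}

```text
time_s: 4.15
position: [0.4608, -0.1339, 0.2305]
tool_rot: [[0.004, -0.288, 0.958], [-0.004, 0.958, 0.288], [-1.0, -0.004, 0.002]]
ft_force: [0.4, 0.9, -0.5]
grip_width: 0.0146
```

```bash
python3 - <<'E'
from h import *
w=Cam("wrist");w=Cam("wrist");w.save("w4",None,1.4);np.save("w4.npy",w.im)
import pickle;pickle.dump((w.R,w.t,w.f,w.c),open("w4.pkl","wb"))
p,R,o=state();print(p,R.round(3),o["ft_force"],o["grip_width"],o["time_s"])
for q,st in w.blobs("red",40): print(q.round(1),st,w.ray(q,.035).round(4))
for q,st in w.blobs("blue",60): print(q.round(1),st,w.ray(q,.04).round(4))
E
```

```text
[ 0.46004664 -0.12945918  0.22840498] [[ 0.    -0.29   0.957]
 [ 0.     0.957  0.29 ]
 [-1.     0.     0.   ]] [-0.01626972 -0.06595841 -0.04231121] 0.015278405625464484 4.25
[309.5 248.3] [293 241  30  19 340] [ 0.5173 -0.0791  0.035 ]
[208.1 265.8] [204 261  10  10  76] [ 0.5666 -0.1738  0.035 ]
[276.8 264.3] [268 261  20  10  54] [ 0.5442 -0.1059  0.035 ]
[278.1 300.8] [ 262  261   30   67 1365] [ 0.585  -0.0921  0.035 ]
[360.7  52.8] [ 290    0  140  112 1853] [ 0.3305 -0.0955  0.04  ]
[253.6 190.1] [244 180  21  21 341] [ 0.4737 -0.1506  0.04  ]
[378.8 213.8] [371 202  17  24 177] [ 0.4612 -0.0269  0.04  ]
[402.2 277.8] [389 237  31  79 587] [0.5189 0.022  0.04  ]
```

View pics/w4.png

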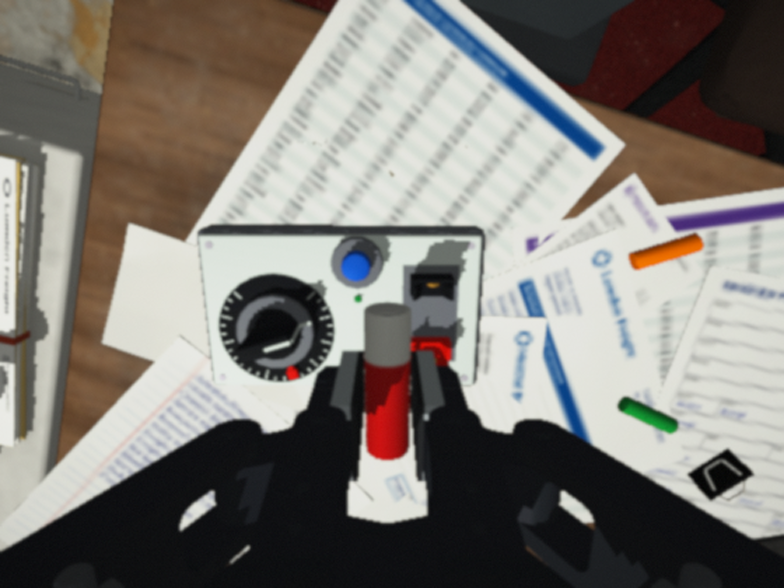

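Wrist view: the whole tester is visible, with the dial disc at about (277,328), marker at (291,373), button at (356,266), cradle at (432,300). The held battery hides part of the cradle, so I'll take one closer oblique view with it clear.

>>> {"name": "carry_out", "arguments": {"motion": [[[10.8, 9.2, 3.8, 0, 0, 0, 1.2], [10.8, 9.2, 3.8, 0, 0, 0, 1.2], [10.8, 9.2, 3.8, 0, 0, 0, 1.2], [10.8, 9.2, 3.8, 0, 0, 0, 1.2], [10.8, 9.2, 3.8, 0, 0, 0, 1.2]]]}}

```text
time_s: 4.67
position: [0.4672, -0.0256, 0.1169]
tool_rot: [[-0.008, -0.296, 0.955], [0.003, 0.955, 0.296], [-1.0, 0.005, -0.007]]
ft_force: [-0.6, 0.9, -1.5]
grip_width: 0.015
```

```bash
python3 - <<'E'
from h import *
w=Cam("wrist");w=Cam("wrist");w.save("w5",(20,110,300,340),2.85);np.save("w5.npy",w.im)
import pickle;pickle.dump((w.R,w.t,w.f,w.c),open("w5.pkl","wb"))
p,R,o=state();print(p,R.round(3),o["ft_force"],o["grip_width"],o["time_s"])
for q,st in w.blobs("red",40): print(q.round(1),st,w.ray(q,.052).round(4))
for q,st in w.blobs("blue",60): print(q.round(1),st,w.ray(q,.04).round(4))
E
```

```text
[ 0.4694609  -0.02905917  0.12019861] [[-0.001 -0.294  0.956]
 [ 0.     0.956  0.294]
 [-1.     0.001 -0.001]] [ 0.01173163 -0.59151513  0.54049126] 0.015184982171908105 4.7667
[174.2 271.5] [ 151  252   49   39 1430] [ 0.5166 -0.0807  0.052 ]
[278.  301.2] [ 262  263   30   65 1341] [ 0.5175 -0.0114  0.052 ]
[ 35.9 287.3] [ 30 280  14  15 152] [ 0.5537 -0.1632  0.052 ]
[326.1  26.6] [ 284    0   78   59 1391] [ 0.3525 -0.035   0.04  ]
[ 75.7 172.2] [ 60 156  33  33 822] [ 0.4753 -0.1555  0.04  ]
[295.7 211.2] [283 193  27  36 405] [ 0.459  -0.0177  0.04  ]
[316.6 253.3] [313 240  11  24 131] [0.4826 0.0047 0.04  ]
```

View pics/w5.png

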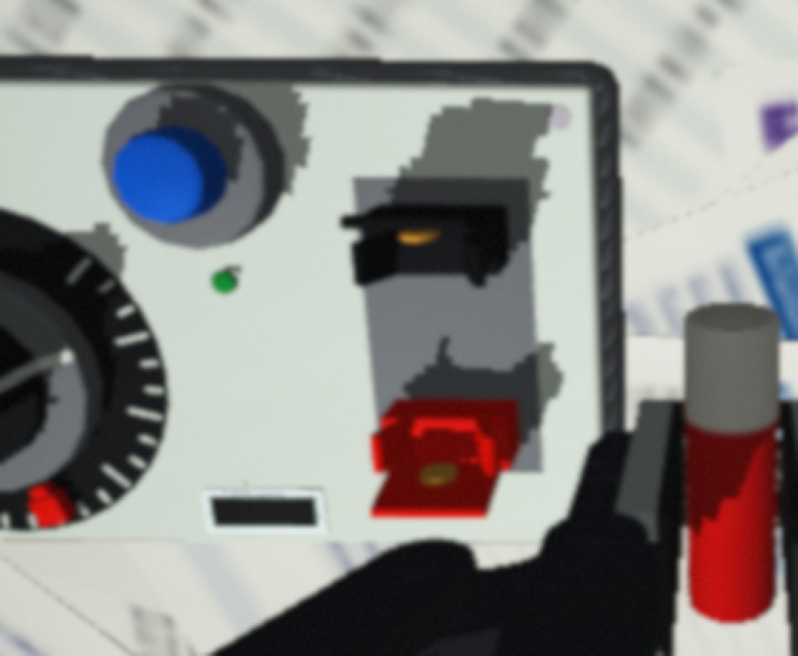

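Close view: the grey base strip has corners (355,178), (530,181) and (541,472). The red end plate's top edge is at y=517, x 372–490. The pointer tip is at (67,356) and the marker tab at (50,505). Next I'll compute positions.

```bash
cat > g.py <<'E'
from h import *
import pickle
class Saved(Cam):
    def __init__(s,n):
        s.im=np.load(n+".npy");s.R,s.t,s.f,s.c=pickle.load(open(n+".pkl","rb"));s.hsv=cv2.cvtColor(s.im,cv2.COLOR_RGB2HSV)
E
python3 - <<'E'
from g import *
a=Saved("w5");b=Saved("w4")
v5=lambda x,y,z:a.ray((x/2.85+20,y/2.85+110),z)
v4=lambda x,y,z:b.ray((x/1.4,y/1.4),z)
nl,nr,fr=v5(355,178,.030),v5(530,181,.030),v5(541,472,.030)
print("strip",nl,nr,fr,"w",np.linalg.norm(nl-nr),"l",np.linalg.norm(fr-nr))
print("strip c",(nl+fr)/2,"yaw",np.degrees(np.arctan2(*(fr-nr)[1::-1])),np.degrees(np.arctan2(*(nl-nr)[[0,1]]))  )
rl,rr=v5(372,517,.058),v5(490,517,.058);print("red endplate",rl,rr,(rl+rr)/2)
bl,br=v5(342,222,.058),v5(507,208,.058);print("black endplate?",bl,br,(bl+br)/2)
# front edge, corners in w4
c1,c2=v4(201,234,.03),v4(483,234,.03);print("front corners",c1,c2,np.linalg.norm(c1-c2),"yaw",np.degrees(np.arctan2((c1-c2)[0],-(c1-c2)[1])))
# dial scale
g=cv2.cvtColor(b.im,cv2.COLOR_RGB2GRAY)
m=(g<100).astype(np.uint8);m[:, 245:]=0;m[:190]=0;m[275:]=0
m=cv2.morphologyEx(m,cv2.MORPH_CLOSE,np.ones((7,7)))
n,l,st,cc=cv2.connectedComponentsWithStats(m);i=1+np.argmax(st[1:,4]);print(st[i],cc[i])
cn=max(cv2.findContours((l==i).astype(np.uint8),0,1)[0],key=cv2.contourArea)[:,0]
P=np.array([b.ray(q,.031)[:2] for q in cv2.convexHull(cn)[:,0]])
(cx,cy),ax,_=cv2.fitEllipse(P.astype(np.float32));print("dial",cx,cy,ax)
D=np.array([cx,cy])
for nm,q in (("ptr5",v5(67,356,.038)),("ptr4",v4(309,323,.038)),("mk5",v5(50,505,.0335)),("mk4",v4(291.5,372,.0335)),("button5",v5(160,176,.045)),("button4",b.ray((253.6,190.1),.045))):
    d=q[:2]-D;print(nm,q.round(4),"r",np.linalg.norm(d).round(4),"ang",np.degrees(np.arctan2(d[1],d[0])).round(1))
# battery in hand
p=np.array([.46946,-.02906,.1202])
for dz in (-.005,):
  z=p[2]+dz
  mi,pl=v5(732,308,z+.0084),v5(732,612,z+.0084);mm,_=v5(732,308,z+.0084),0
  print("batt minus/plus",mi,pl,np.linalg.norm(pl-mi),"centre-tcp",(mi+pl)/2-p)
E
```

```text
strip [ 0.46572706 -0.11801337  0.03      ] [ 0.45461092 -0.07986319  0.03      ] [ 0.52497881 -0.05947147  0.03      ] w 0.03973668914072811 l 0.07326297116990665
strip c [ 0.49535294 -0.08874242  0.03      ] yaw 16.160917340145577 163.7550084420727
red endplate [ 0.53091012 -0.09097273  0.058     ] [ 0.52326024 -0.06620268  0.058     ] [ 0.52708518 -0.0785877   0.058     ]
black endplate? [ 0.46720723 -0.11002657  0.058     ] [ 0.45458847 -0.07904799  0.058     ] [ 0.46089785 -0.09453728  0.058     ]
front corners [ 0.48518095 -0.25882599  0.03      ] [ 0.42854561 -0.0719272   0.03      ] 0.19529137199690072 yaw 16.858214441356708
[ 157  196   88   79 5052] [199.50771971 235.15597783]
dial 0.5402985215187073 -0.18646930158138275 (0.08269070088863373, 0.09886042028665543)
ptr5 [ 0.5241 -0.1708  0.038 ] r 0.0226 ang 136.0
ptr4 [ 0.5239 -0.1706  0.038 ] r 0.0228 ang 136.0
mk5 [ 0.5675 -0.1727  0.0335] r 0.0305 ang 26.8
mk4 [ 0.5673 -0.1738  0.0335] r 0.0298 ang 25.2
button5 [ 0.4732 -0.1528  0.045 ] r 0.0751 ang 153.4
button4 [ 0.4725 -0.1506  0.045 ] r 0.0768 ang 152.1
batt minus/plus [ 0.44104347 -0.03639628  0.1236    ] [ 0.48670335 -0.0221708   0.1236    ] 0.04782455975989024 centre-tcp [-0.00558659 -0.00022354  0.0034    ]
```

```bash
python3 - <<'E'
from g import *
a=Saved("w5");b=Saved("w4")
v4=lambda x,y,z:b.ray((x/1.4,y/1.4),z)
x=round(732/2.85+20);print(x);print([(y,*a.im[y,x]) for y in list(range(213,232))+list(range(318,334))])
print([(xx,a.im[285,xx].tolist()) for xx in list(range(254,268))+list(range(287,298))])
p=np.array([.46946,-.02906,.1202]);zt=np.array([.956,.294,0])
for d in (0,-.003,-.006):
  for r in (.0072,.0084):
    C=p+zt*d+[0,0,-.0045]
    print(d,r,"minus top/bot",a.proj(C-zt*.025+[0,0,r]).round(1),a.proj(C-zt*.025-[0,0,r]).round(1),"plus top",a.proj(C+zt*.025+[0,0,r]).round(1),"width",(a.proj(C+[.294*r,-.956*r,0])-a.proj(C-[.294*r,-.956*r,0]))[0].round(1))
# dial: extremes of scale in w4
g=cv2.cvtColor(b.im,cv2.COLOR_RGB2GRAY);m=(g<110).astype(np.uint8)
print("row234",[int(k) for k in np.nonzero(m[234,140:260])[0]+140][::1][:1],np.nonzero(m[234,140:260])[0][-12:]+140,"col197",np.nonzero(m[180:290,197])[0][[0,1,2,-2,-1]]+180)
for q in ((218,328),(336,328),(277,275),(277,382)): print(q,v4(*q,.031)[:2].round(4))
E
```

```text
277
[(213, np.uint8(162), np.uint8(170), np.uint8(181)), (214, np.uint8(166), np.uint8(173), np.uint8(182)), (215, np.uint8(155), np.uint8(160), np.uint8(166)), (216, np.uint8(114), np.uint8(118), np.uint8(120)), (217, np.uint8(83), np.uint8(84), np.uint8(83)), (218, np.uint8(74), np.uint8(75), np.uint8(71)), (219, np.uint8(74), np.uint8(75), np.uint8(71)), (220, np.uint8(75), np.uint8(76), np.uint8(73)), (221, np.uint8(77), np.uint8(78), np.uint8(74)), (222, np.uint8(78), np.uint8(79), np.uint8(75)), (223, np.uint8(81), np.uint8(81), np.uint8(78)), (224, np.uint8(79), np.uint8(79), np.uint8(76)), (225, np.uint8(81), np.uint8(83), np.uint8(80)), (226, np.uint8(93), np.uint8(94), np.uint8(90)), (227, np.uint8(102), np.uint8(104), np.uint8(98)), (228, np.uint8(104), np.uint8(105), np.uint8(99)), (229, np.uint8(103), np.uint8(104), np.uint8(99)), (230, np.uint8(102), np.uint8(105), np.uint8(99)), (231, np.uint8(103), np.uint8(103), np.uint8(98)), (318, np.uint8(180), np.uint8(17), np.uint8(16)), (319, np.uint8(180), np.uint8(15), np.uint8(15)), (320, np.uint8(181), np.uint8(18), np.uint
[... 1235 characters left out ...]
 216.7] plus top [273.3 336.7] width -33.2
0 0.0084 minus top/bot [273.4 229. ] [273.5 215.9] plus top [273.3 338.5] width -38.8
-0.003 0.0072 minus top/bot [273.4 220.7] [273.5 210.1] plus top [273.3 330.8] width -33.4
-0.003 0.0084 minus top/bot [273.4 221.7] [273.6 209.3] plus top [273.3 332.5] width -39.0
-0.006 0.0072 minus top/bot [273.4 213.4] [273.6 203.4] plus top [273.3 324.7] width -33.6
-0.006 0.0084 minus top/bot [273.4 214.3] [273.6 202.7] plus top [273.3 326.5] width -39.2
row234 [157] [226 227 228 229 230 231 232 233 234 235 236 237] col197 [196 197 198 268 269]
(218, 328) [ 0.5498 -0.2338]
(336, 328) [ 0.5248 -0.1512]
(277, 275) [ 0.4982 -0.2016]
(277, 382) [ 0.5799 -0.1825]
```

>>> {"name": "carry_out", "arguments": {"motion": [[[0, -3.3, 0.5, 0.01, 0, 0, 1.2], [1, -6.6, 0.9, 0.01, 0, 0, 1.2], [3.5, -6.6, 0.9, 0.01, 0, 0, 1.2], [3.5, -6.6, 0.9, 0.01, 0, 0, 1.2], [3.5, -6.6, 0.9, 0.01, 0, 0, 1.2]]]}}

```text
time_s: 5.18
position: [0.4971, -0.0913, 0.0858]
tool_rot: [[-0.001, -0.281, 0.96], [0.001, 0.96, 0.281], [-1.0, 0.001, -0.001]]
ft_force: [0.4, -0.2, 0.0]
grip_width: 0.0148
```

```bash
python3 - <<'E'
from h import *
w=Cam("wrist");w=Cam("wrist");w.save("w6",(150,130,400,340),3);np.save("w6.npy",w.im)
import pickle;pickle.dump((w.R,w.t,w.f,w.c),open("w6.pkl","wb"))
p,R,o=state();print(p,R.round(3),o["ft_force"],o["grip_width"],o["time_s"])
E
```

```text
[ 0.49773912 -0.09098112  0.08680411] [[ 0.001 -0.282  0.959]
 [-0.001  0.959  0.282]
 [-1.    -0.001  0.001]] [-0.23582419 -0.04180711 -0.03434087] 0.014600677493945086 5.2833
```

View pics/w6.png

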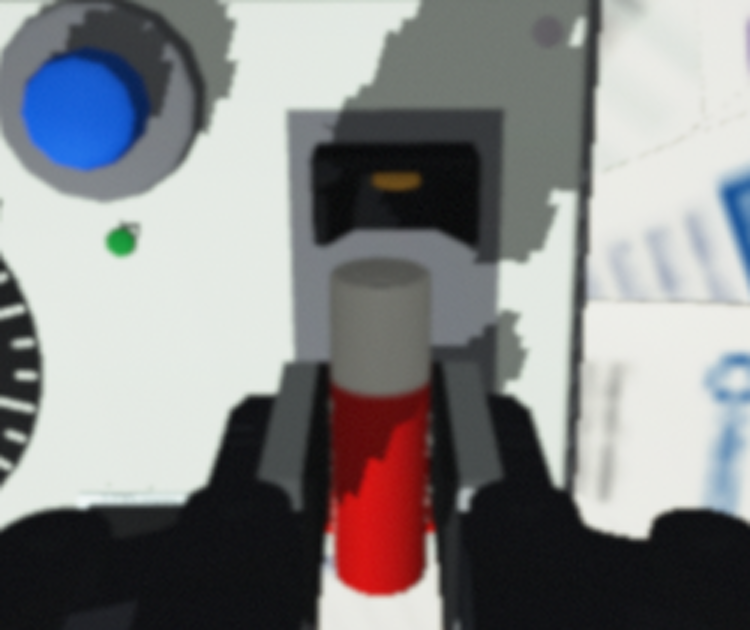

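Battery at column 381 against the black saddle's centre at column 396 (crop pixels), so I'll compute the lateral difference at the right heights.

```bash
python3 - <<'E'
from g import *
w=Saved("w6");p=np.array([.49774,-.09098,.0868]);Y=np.array([-.282,.959,0]);Z=np.array([.959,.282,0])
def v(n,x,y,z):
    q=w.ray((x/3+150,y/3+130),z)-p;print(n,"lat mm",(q@Y*1e3).round(2),"axial",(q@Z*1e3).round(2))
print("c",w.c)
v("batt minus top",381,283,.0818+.0072);v("batt minus bot",381,258,.0818-.0072);v("batt plus top",381,594,.0818+.0072);v("batt mid",381,450,.0818)
v("strip NL",287,111,.03);v("strip NR",503,111,.03);v("strip L",294,340,.03);v("strip R",498,340,.03)
v("blk top L",313,146,.058);v("blk top R",480,146,.058);v("blk wall L",316,243,.052);v("blk wall R",478,243,.052)
v("red L",328,531,.052);v("red R",437,530,.052)
E
```

```text
c [276.2978152  206.54710446]
batt minus top lat mm -0.24 axial -25.79
batt minus bot lat mm -0.2 axial -24.6
batt plus top lat mm -0.19 axial 21.96
batt mid lat mm -0.19 axial 2.62
strip NL lat mm -17.36 axial -38.49
strip NR lat mm 22.27 axial -38.51
strip L lat mm -17.09 axial 6.71
strip R lat mm 22.85 axial 6.69
blk top L lat mm -10.9 axial -37.77
blk top R lat mm 15.42 axial -37.78
blk wall L lat mm -11.07 axial -19.93
blk wall R lat mm 16.16 axial -19.94
red L lat mm -9.79 axial 35.24
red R lat mm 10.17 axial 35.03
```

>>> {"name": "carry_out", "arguments": {"motion": [[[0, 0.27, -0.15, 0, 0, 0, 1.2], [0, 0.27, -0.15, 0, 0, 0, 1.2], [1, 0.27, -0.15, 0, 0, 0, 1.2], [2, 0.27, -0.15, 0, 0, 0, 1.2], [2.2, 0.27, -0.15, 0, 0, 0, 1.2]]]}}

```text
time_s: 5.7
position: [0.4948, -0.0885, 0.0629]
tool_rot: [[-0.001, -0.282, 0.959], [0.0, 0.959, 0.282], [-1.0, 0.001, -0.001]]
ft_force: [0.7, 1.1, 0.5]
grip_width: 0.0148
```

>>> {"name": "carry_out", "arguments": {"motion": [[[0.2, 0, 0, 0, 0, 0, 1.2], [0.4, 0, 0, 0, 0, 0, 1.2], [0.6, 0, 0, 0, 0, 0, 1.2], [0.8, 0, 0, 0, 0, 0, 1.2], [0.8, 0, 0, 0, 0, 0, 1.2]]]}}

```text
time_s: 6.12
position: [0.4956, -0.0891, 0.0559]
tool_rot: [[0.001, -0.281, 0.96], [-0.0, 0.96, 0.281], [-1.0, -0.001, 0.001]]
ft_force: [-1.4, 0.7, 4.1]
grip_width: 0.015
```

>>> {"name": "carry_out", "arguments": {"motion": [[[0.1, 0, 0, 0, 0, 0, 1.2], [0.2, 0, 0, 0, 0, 0, 1.2], [0.2, 0, 0, 0, 0, 0, 1.2]]]}}

```text
time_s: 6.37
position: [0.4956, -0.0892, 0.0556]
tool_rot: [[0.002, -0.282, 0.96], [-0.001, 0.96, 0.282], [-1.0, -0.002, 0.002]]
ft_force: [-7.6, 2.9, 23.8]
grip_width: 0.0153
```

Contact at the expected height (TCP 0.0556). I'll release and rise.

>>> {"name": "carry_out", "arguments": {"motion": [[[-0.2, 0, 0, 0, 0, 0, 3], [-0.2, 0, 0, 0, 0, 0, 3], [-0.2, 0, 0, 0, 0, 0, 3], [-1.5, 0, 0, 0, 0, 0, 3], [-4, 0, 0, 0, 0, 0, 3]]]}}

```text
time_s: 6.78
position: [0.4941, -0.0887, 0.0915]
tool_rot: [[-0.005, -0.281, 0.96], [0.002, 0.96, 0.281], [-1.0, 0.004, -0.004]]
ft_force: [0.7, 0.3, -0.6]
grip_width: 0.0298
```

>>> {"name": "carry_out", "arguments": {"motion": [[[-4, 0, 0, 0, 0, 0, 3], [-8, -3, -3, 0, 0, 0, 3], [-10, -4, -3, 0, 0, 0, 3], [-10, -4, -3, 0, 0, 0, 3], [-10, -4, -3, 0, 0, 0, 3]]]}}

```text
time_s: 7.2
position: [0.4781, -0.1369, 0.1943]
tool_rot: [[0.003, -0.28, 0.96], [-0.001, 0.96, 0.28], [-1.0, -0.002, 0.002]]
ft_force: [-0.1, 0.3, -1.3]
grip_width: 0.0303
```

```bash
python3 - <<'E'
from h import *
w=Cam("wrist");w=Cam("wrist");w.save("w7",(140,120,400,315),3);np.save("w7.npy",w.im)
import pickle;pickle.dump((w.R,w.t,w.f,w.c),open("w7.pkl","wb"))
p,R,o=state();print(p,R.round(3),o["ft_force"],o["grip_width"],o["time_s"])
E
```

```text
[ 0.47739528 -0.13541126  0.19221461] [[-0.002 -0.281  0.96 ]
 [ 0.001  0.96   0.281]
 [-1.     0.002 -0.001]] [ 0.15846817  0.6029563  -0.20440271] 0.030034558226423782 7.3
```

View pics/w7.png

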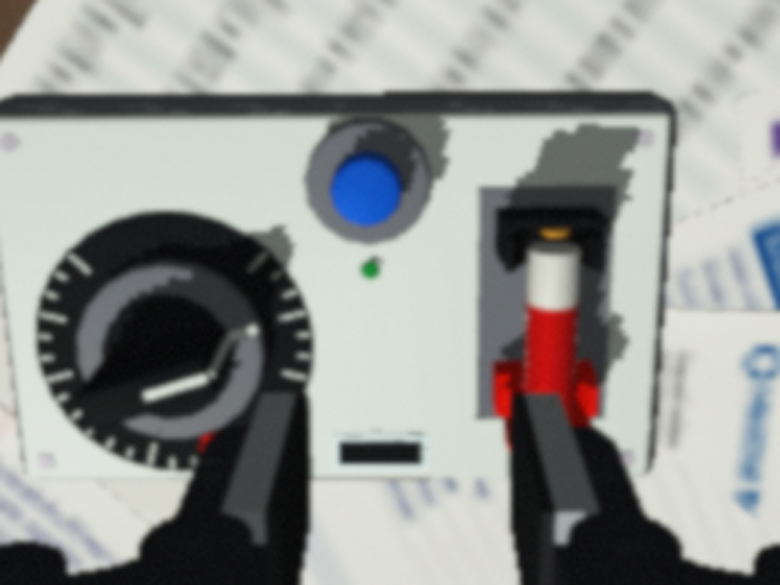

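Battery seated straight between the saddles. The dial is clear: scale circle spans x 37–313, y 210–470, bar-top line (147,396)→(207,377), pointer tip (252,330), marker at (205,441), partly hidden. Next I'll compute the dial geometry.

```bash
python3 - <<'E'
from g import *
w=Saved("w7");b=Saved("w4");a=Saved("w5")
v=lambda x,y,z:w.ray((x/3+140,y/3+120),z)
g=cv2.cvtColor(w.im,cv2.COLOR_RGB2GRAY)
c0=np.array([175/3+140,340/3+120]);pts=[]
for th in np.radians(np.arange(90,345,5)):   # scan inward from outside; image angle (y down)
    u=np.array([np.cos(th),np.sin(th)])
    rs=np.arange(52,36,-.25);val=[g[tuple((c0+u*r).round().astype(int)[::-1])] for r in rs]
    k=[i for i in range(len(rs)) if val[i]<130]
    if k and k[0]>0: pts.append(w.ray(c0+u*rs[k[0]],.031)[:2])
P=np.array(pts)
for _ in range(4):
    A=np.c_[2*P,np.ones(len(P))];s=np.linalg.lstsq(A,(P**2).sum(1),rcond=None)[0];D=s[:2];r=np.sqrt(s[2]+D@D);e=np.linalg.norm(P-D,axis=1)-r;P=P[abs(e)<max(.0008,1.5*e.std())]
print("dial",D,"r",r,"n",len(P),"res",e.std())
def pr(n,q):
    d=q[:2]-D;print(n,q.round(4),"r",np.linalg.norm(d).round(4),"ang",np.degrees(np.arctan2(d[1],d[0])).round(1))
pr("line in",v(147,396,.068));pr("line out",v(207,377,.068));pr("tip",v(252,330,.038));
pr("mk7",v(205,440,.0335));pr("mk4",b.ray((291.5/1.4,372/1.4),.0335));pr("mk5",a.ray((50/2.85+20,505/2.85+110),.0335))
pr("mk5tipL",a.ray((30/2.85+20,490/2.85+110),.035));pr("mk5tipR",a.ray((55/2.85+20,485/2.85+110),.035))
d=v(207,377,.068)-v(147,396,.068);print("line dir",np.degrees(np.arctan2(d[1],d[0])),np.linalg.norm(d))
pr("btn",v(366,189,.045))
q=v(366,189,.045);pr("batt minus",v(555,248,.0572));pr("red end?",v(552,395,.0572))
E
```

```text
dial [ 0.53803929 -0.19272029] r 0.04185730421184734 n 45 res 0.0003170554628018922
line in [ 0.5385 -0.1919  0.068 ] r 0.001 ang 59.3
line out [ 0.5286 -0.1776  0.068 ] r 0.0178 ang 122.0
tip [ 0.5242 -0.1708  0.038 ] r 0.0259 ang 122.3
mk7 [ 0.5653 -0.1763  0.0335] r 0.0318 ang 31.1
mk4 [ 0.5673 -0.1738  0.0335] r 0.0348 ang 32.9
mk5 [ 0.5675 -0.1727  0.0335] r 0.0356 ang 34.2
mk5tipL [ 0.5636 -0.177   0.035 ] r 0.0301 ang 31.6
mk5tipR [ 0.5605 -0.1713  0.035 ] r 0.031 ang 43.6
line dir 124.87250079864016 0.0173544859757342
btn [ 0.4722 -0.1502  0.045 ] r 0.0783 ang 147.1
batt minus [ 0.4708 -0.0973  0.0572] r 0.1167 ang 125.2
red end? [ 0.5117 -0.0844  0.0572] r 0.1115 ang 103.7
```

Dial centre (0.538,-0.1925), pointer at about 123°, marker at about 33.5°, so about 1.56 rad clockwise. I'll go above the dial with the jaws turned across the bar.

>>> {"name": "carry_out", "arguments": {"motion": [[[4, -7.2, 4.2, 0.12, 0, 0, 3], [4, -7.2, 4.2, 0.24, 0, 0, 3], [4, -7.2, 4.2, 0.37, 0, 0, 3], [4, -7.2, 4.2, 0.49, 0, 0, 3], [4, -7.2, 4.2, 0.61, 0, 0, 3]]]}}

```text
time_s: 7.72
position: [0.5383, -0.1926, 0.1504]
tool_rot: [[-0.004, 0.325, 0.946], [0.003, 0.946, -0.325], [-1.0, 0.001, -0.005]]
ft_force: [-0.7, -0.0, 0.6]
grip_width: 0.0301
```

>>> {"name": "carry_out", "arguments": {"motion": [[[1, 0, 0, 0.12, 0, 0, 3], [2, 0, 0, 0.24, 0, 0, 3], [4, 0, 0, 0.37, 0, 0, 3], [6, 0, 0, 0.49, 0, 0, 3], [6, 0, 0, 0.61, 0, 0, 3]]]}}

```text
time_s: 8.13
position: [0.5364, -0.1911, 0.0881]
tool_rot: [[-0.008, 0.808, 0.59], [0.005, 0.59, -0.808], [-1.0, -0.004, -0.009]]
ft_force: [-0.9, -0.4, -0.8]
grip_width: 0.0296
```

>>> {"name": "carry_out", "arguments": {"motion": [[[0, 0, 0, 0.06, 0, 0, 3], [0, 0, 0, 0.06, 0, 0, 3], [0, 0, 0, 0.06, 0, 0, 3]]]}}

```text
time_s: 8.38
position: [0.5381, -0.1923, 0.0921]
tool_rot: [[-0.002, 0.837, 0.547], [0.001, 0.547, -0.837], [-1.0, -0.001, -0.002]]
ft_force: [0.4, -0.1, -0.3]
grip_width: 0.03
```

```bash
python3 - <<'E'
from h import *
c=Cam("wrist");p,R,o=state();print(p,R.round(4),o["q"],o["time_s"],np.degrees(np.arctan2(R[1,2],R[0,2])))
d=np.array([.5382,-.1923,.056])-p;print("shift cm in tool",R.T@d*100)
E
```

```text
[ 0.53820697 -0.19254135  0.09249399] [[-1.300e-03  8.371e-01  5.471e-01]
 [ 8.000e-04  5.471e-01 -8.371e-01]
 [-1.000e+00 -6.000e-04 -1.400e-03]] [-3.15472404e+01  3.24205073e+01  8.31852622e+01  1.32640859e-03
  6.44838356e+01 -6.47142897e+01] 8.4333 -56.83354948864018
shift cm in tool [ 3.64941563  0.01498903 -0.01539106]
```

>>> {"name": "carry_out", "arguments": {"motion": [[[1.2, 0, 0, 0, 0, 0, 3], [2.4, 0, 0, 0, 0, 0, 3], [3.6, 0, 0, 0, 0, 0, 3], [3.6, 0, 0, 0, 0, 0, 3], [3.6, 0, 0, 0, 0, 0, 3]]]}}

```text
time_s: 8.85
position: [0.5382, -0.1929, 0.057]
tool_rot: [[-0.001, 0.838, 0.546], [0.001, 0.546, -0.838], [-1.0, -0.001, -0.001]]
ft_force: [-0.0, 0.1, 1.1]
grip_width: 0.0299
```

>>> {"name": "carry_out", "arguments": {"motion": [[[0, 0, 0, 0, 0, 0, 0.8], [0, 0, 0, 0, 0, 0, 0.8], [0, 0, 0, 0, 0, 0, 0.8], [0, 0, 0, 0, 0, 0, 0.8], [0, 0, 0, 0, 0, 0, 0.8]]], "grip_force": 40}}

```text
time_s: 9.27
position: [0.5382, -0.1935, 0.0582]
tool_rot: [[0.0, 0.838, 0.545], [-0.001, 0.545, -0.838], [-1.0, -0.0, 0.001]]
ft_force: [-4.6, -2.2, 6.7]
grip_width: 0.0111
```

>>> {"name": "carry_out", "arguments": {"motion": [[[-0.1, 0, 0, 0.1, 0, 0, 0.8], [-0.1, 0, 0, 0.2, 0, 0, 0.8], [-0.1, 0, 0, 0.3, 0, 0, 0.8], [-0.1, 0, 0, 0.41, 0, 0, 0.8], [-0.1, 0, 0, 0.52, 0, 0, 0.8]]]}}

```text
time_s: 9.68
position: [0.5379, -0.1937, 0.0582]
tool_rot: [[-0.001, 0.999, 0.051], [-0.001, 0.051, -0.999], [-1.0, -0.001, 0.001]]
ft_force: [-3.7, -3.9, -2.1]
grip_width: 0.0109
```

>>> {"name": "carry_out", "arguments": {"motion": [[[0, 0, 0, 0.1, 0, 0, 0.8], [0, 0, 0, 0.2, 0, 0, 0.8], [0, 0, 0, 0.3, 0, 0, 0.8], [0, 0, 0, 0.41, 0, 0, 0.8], [0, 0, 0, 0.52, 0, 0, 0.8]]]}}

```text
time_s: 10.1
position: [0.5376, -0.1936, 0.0582]
tool_rot: [[-0.002, 0.892, -0.452], [-0.001, -0.452, -0.892], [-1.0, -0.001, 0.001]]
ft_force: [-5.9, -3.5, 0.1]
grip_width: 0.0109
```

>>> {"name": "carry_out", "arguments": {"motion": [[[0, 0, 0, 0.1, 0, 0, 0.8], [0, 0, 0, 0.2, 0, 0, 0.8], [0, 0, 0, 0.3, 0, 0, 0.8], [0, 0, 0, 0.41, 0, 0, 0.8], [0, 0, 0, 0.52, 0, 0, 0.8]]]}}

```text
time_s: 10.52
position: [0.5373, -0.1934, 0.0582]
tool_rot: [[-0.003, 0.55, -0.835], [-0.0, -0.835, -0.55], [-1.0, -0.001, 0.002]]
ft_force: [-7.0, -3.4, 0.2]
grip_width: 0.0112
```

>>> {"name": "carry_out", "arguments": {"motion": [[[0, 0, 0, 0, 0, 0, 0.8], [0, 0, 0, 0, 0, 0, 0.8]]]}}

```text
time_s: 10.68
position: [0.5373, -0.1935, 0.0582]
tool_rot: [[-0.003, 0.553, -0.833], [-0.0, -0.833, -0.553], [-1.0, -0.001, 0.002]]
ft_force: [-7.0, -2.7, 1.3]
grip_width: 0.011
```

>>> {"name": "carry_out", "arguments": {"motion": [[[0, 0, 0, 0, 0, 0, 3], [0, 0, 0, 0, 0, 0, 3], [0, 0, 0, 0, 0, 0, 3], [-2, 0, 0, 0, 0, 0, 3], [-5, 0, 0, 0, 0, 0, 3]]]}}

```text
time_s: 11.1
position: [0.5375, -0.1924, 0.1068]
tool_rot: [[-0.004, 0.554, -0.833], [0.003, -0.833, -0.554], [-1.0, -0.005, 0.002]]
ft_force: [0.2, 0.1, 1.0]
grip_width: 0.0302
```

>>> {"name": "carry_out", "arguments": {"motion": [[[-4, 0, -3, 0, 0, 0, 1], [-8, 0, -5, 0, 0, 0, 0], [-8, 0, -5, 0, 0, 0, 0], [-8, 0, -5, 0, 0, 0, 0], [-8, 0, -5, 0, 0, 0, 0]]]}}

```text
time_s: 11.52
position: [0.5799, -0.1652, 0.1879]
tool_rot: [[0.0, 0.554, -0.832], [0.0, -0.832, -0.554], [-1.0, 0.0, -0.0]]
ft_force: [-0.8, -0.1, -0.3]
grip_width: 0.0002
```

```bash
python3 - <<'E'
from h import *
w=Cam("wrist");w=Cam("wrist");w.save("w8",(140,90,400,285),3);np.save("w8.npy",w.im)
import pickle;pickle.dump((w.R,w.t,w.f,w.c),open("w8.pkl","wb"))
p,R,o=state();print(p,R.round(3),o["ft_force"],o["grip_width"],o["time_s"])
for X in ([.538,-.1925,.031],[.472,-.150,.045],[.4954,-.0887,.05]): print(w.proj(X))
for q,st in w.blobs("red",30): print(q.round(1),st,w.ray(q,.0335).round(4))
for q,st in w.blobs("blue",60): print(q.round(1),st,w.ray(q,.045).round(4))
E
```

```text
[ 0.5790209  -0.16549043  0.18655016] [[-0.003  0.553 -0.833]
 [ 0.001 -0.833 -0.553]
 [-1.    -0.003  0.002]] [-0.49839669 -0.04463909 -0.66492   ] 0.00022921216253101123 11.6167
[275.4624369  246.15057169]
[194.42657078 284.92012107]
[142.98846767 230.30640972]
[149.7 211.6] [ 131  187   45   57 1323] [ 0.5052 -0.0832  0.0335]
[276.9 209.3] [272 204  11  13 120] [ 0.5682 -0.1738  0.0335]
[528.8 309.8] [496 292  64  39 312] [ 0.618  -0.4269  0.0335]
[43.6 73. ] [  17    0   51  162 1708] [0.5629 0.0314 0.045 ]
[ 77.8 193.3] [ 69 179  17  29 229] [ 0.4918 -0.0285  0.045 ]
[195.  286.5] [183 275  24  24 441] [ 0.4709 -0.1512  0.045 ]
[ 58.8 313.1] [ 23 281  74  67 707] [ 0.378  -0.0613  0.045 ]
```

View pics/w8.png

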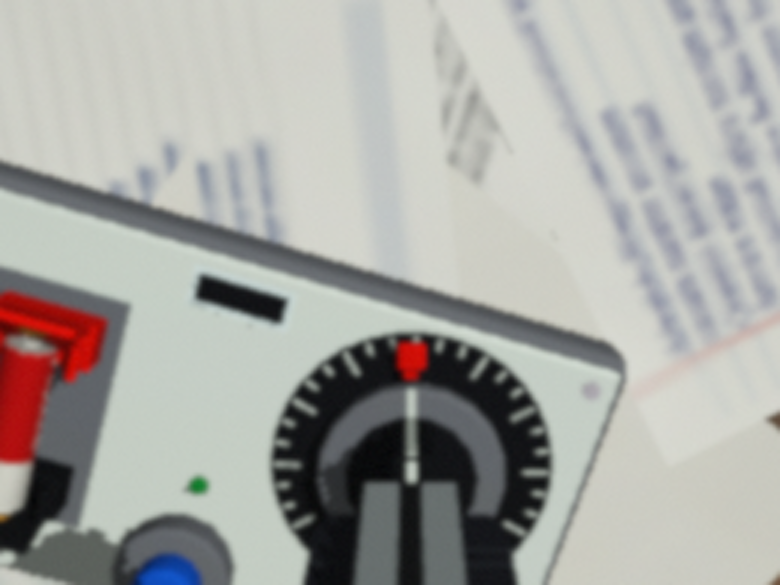

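The white pointer (411,388) lines up with the red marker (411,358), and the battery lies red end at the red saddle. Next, to the button with closed fingers.

>>> {"name": "carry_out", "arguments": {"motion": [[[0, -3.6, 4.1, 0, 0, 0, 0], [1, -7.2, 8.1, 0, 0, 0, 0], [4, -7.2, 8.1, 0, 0, 0, 0], [7, -7.2, 8.1, 0, 0, 0, 0], [8, -7.2, 8.1, 0, 0, 0, 0]]]}}

```text
time_s: 12.03
position: [0.4689, -0.1493, 0.1043]
tool_rot: [[-0.007, 0.552, -0.834], [0.004, -0.834, -0.552], [-1.0, -0.007, 0.003]]
ft_force: [0.7, 0.3, -0.1]
grip_width: -0.0003
```

>>> {"name": "carry_out", "arguments": {"motion": [[[1, 0, 0, 0, 0, 0, 0], [2, 0, 0, 0, 0, 0, 0], [3, 0, 0, 0, 0, 0, 0], [3, 0, 0, 0, 0, 0, 0], [3, 0, 0, 0, 0, 0, 0]]]}}

```text
time_s: 12.45
position: [0.4718, -0.1504, 0.0774]
tool_rot: [[-0.002, 0.553, -0.833], [0.001, -0.833, -0.553], [-1.0, -0.003, 0.001]]
ft_force: [-0.4, -0.3, 0.2]
grip_width: 0.0002
```

```bash
python3 - <<'E'
from h import *
p,R,o=state();print(p,o["ft_force"],R.T@(np.array([.4715,-.1508,.06])-p)*100)
E
```

```text
[ 0.47177645 -0.1503641   0.07739052] [-0.42464686 -0.33413008  0.20472776] [1.73904902 0.02557567 0.04496687]
```

Well centred; I'll step down watching the force.

>>> {"name": "carry_out", "arguments": {"motion": [[[0.5, 0, 0, 0, 0, 0, 0], [1, 0, 0, 0, 0, 0, 0], [1.5, 0, 0, 0, 0, 0, 0], [1.5, 0, 0, 0, 0, 0, 0]]]}}

```text
time_s: 12.78
position: [0.4724, -0.1503, 0.0626]
tool_rot: [[-0.001, 0.554, -0.833], [0.0, -0.833, -0.554], [-1.0, -0.001, 0.0]]
ft_force: [-0.5, 0.2, 0.3]
grip_width: 0.0005
```

>>> {"name": "carry_out", "arguments": {"motion": [[[0.15, 0, 0, 0, 0, 0, 0], [0.3, 0, 0, 0, 0, 0, 0], [0.3, 0, 0, 0, 0, 0, 0]]]}}

```text
time_s: 13.03
position: [0.4726, -0.1504, 0.0602]
tool_rot: [[-0.0, 0.554, -0.833], [0.0, -0.833, -0.554], [-1.0, -0.0, 0.0]]
ft_force: [-1.8, 0.3, 0.8]
grip_width: -0.0004
```

>>> {"name": "carry_out", "arguments": {"motion": [[[0.15, 0, 0, 0, 0, 0, 0], [0.3, 0, 0, 0, 0, 0, 0], [0.3, 0, 0, 0, 0, 0, 0]]]}}

```text
time_s: 13.28
position: [0.4726, -0.1504, 0.0573]
tool_rot: [[-0.0, 0.554, -0.833], [0.0, -0.833, -0.554], [-1.0, -0.0, 0.0]]
ft_force: [-1.3, 0.9, 3.9]
grip_width: 0.0002
```

>>> {"name": "carry_out", "arguments": {"motion": [[[0.15, 0, 0, 0, 0, 0, 0], [0.3, 0, 0, 0, 0, 0, 0], [0.3, 0, 0, 0, 0, 0, 0]]]}}

```text
time_s: 13.53
position: [0.4728, -0.1505, 0.0565]
tool_rot: [[0.001, 0.554, -0.833], [-0.001, -0.833, -0.554], [-1.0, 0.002, -0.0]]
ft_force: [-9.1, 2.9, 29.2]
grip_width: 0.0001
```

>>> {"name": "carry_out", "arguments": {"motion": [[[0.15, 0, 0, 0, 0, 0, 0], [0.2, 0, 0, 0, 0, 0, 0], [0.2, 0, 0, 0, 0, 0, 0]]]}}

```text
time_s: 13.78
position: [0.4729, -0.1505, 0.0561]
tool_rot: [[0.003, 0.554, -0.832], [-0.002, -0.832, -0.554], [-1.0, 0.003, -0.001]]
ft_force: [-13.3, 6.1, 48.6]
grip_width: 0.0001
```

It hit a hard stop near z=0.0565. I'll verify the travel on the way up with averaged force readings, to make sure it was the button bottoming and not the collar.

>>> {"name": "carry_out", "arguments": {"motion": [[[-0.15, 0, 0, 0, 0, 0, 0], [-0.25, 0, 0, 0, 0, 0, 0], [-0.25, 0, 0, 0, 0, 0, 0], [-0.25, 0, 0, 0, 0, 0, 0]]]}}

```text
time_s: 14.12
position: [0.4728, -0.1505, 0.0566]
tool_rot: [[0.001, 0.554, -0.833], [-0.001, -0.833, -0.554], [-1.0, 0.002, -0.0]]
ft_force: [-7.1, 2.5, 24.3]
grip_width: 0.0004
```

```bash
cat > f.py <<'E'
from h import *
F=[];P=[]
for i in range(8):
    env.get_image("top");p,R,o=state();F.append(o["ft_force"]);P.append(p)
print(np.mean(P,0).round(4),np.mean(F,0).round(2),np.std(F,0).round(2))
E
python3 f.py
```

```text
[ 0.4728 -0.1504  0.0566] [-7.27  3.15 24.44] [0.59 0.39 0.28]
```

>>> {"name": "carry_out", "arguments": {"motion": [[[-0.1, 0, 0, 0, 0, 0, 0], [-0.2, 0, 0, 0, 0, 0, 0], [-0.2, 0, 0, 0, 0, 0, 0]]]}}

```text
time_s: 14.77
position: [0.4726, -0.1504, 0.0571]
tool_rot: [[0.0, 0.554, -0.833], [-0.0, -0.833, -0.554], [-1.0, 0.0, -0.0]]
ft_force: [-1.9, 0.1, 4.3]
grip_width: 0.0001
```

```bash
python3 f.py
```

```text
[ 0.4727 -0.1504  0.057 ] [-3.28  0.89  7.66] [0.28 0.39 0.34]
```

>>> {"name": "carry_out", "arguments": {"motion": [[[-0.1, 0, 0, 0, 0, 0, 0], [-0.2, 0, 0, 0, 0, 0, 0], [-0.2, 0, 0, 0, 0, 0, 0]]]}}

```text
time_s: 15.42
position: [0.4727, -0.1504, 0.0588]
tool_rot: [[-0.0, 0.554, -0.833], [0.0, -0.833, -0.554], [-1.0, -0.0, 0.0]]
ft_force: [-1.4, -0.0, 2.8]
grip_width: 0.0002
```

```bash
python3 f.py
```

```text
[ 0.4727 -0.1504  0.0587] [-1.65  0.22  2.87] [0.28 0.46 0.32]
```

>>> {"name": "carry_out", "arguments": {"motion": [[[-1, 0, 0, 0, 0, 0, 0], [-2, 0, 0, 0, 0, 0, 0], [-2, 0, 0, 0, 0, 0, 0]]]}}

```text
time_s: 16.07
position: [0.4735, -0.1509, 0.08]
tool_rot: [[0.003, 0.554, -0.833], [-0.002, -0.833, -0.554], [-1.0, 0.003, -0.001]]
ft_force: [-0.2, 0.1, 0.7]
grip_width: -0.0003
```

```bash
python3 f.py
```

```text
[ 0.4727 -0.1504  0.0785] [-0.33  0.02  0.05] [0.38 0.64 0.55]
```

The force slope (0.66 N/mm, about 4 N at the stop) matches the full 6 mm travel, so the button was fully down and is now released. I'll back off to the earlier viewpoint and do a numeric check against the earlier picture.

>>> {"name": "carry_out", "arguments": {"motion": [[[-4, 0, 0, 0, 0, 0, 0], [-8, 0, 0, 0, 0, 0, 0], [-10.8, 3, -3.5, 0, 0, 0, 0], [-10.8, 6, -7, 0, 0, 0, 0], [-10.8, 7.2, -8.1, 0, 0, 0, 0]]]}}

```text
time_s: 16.88
position: [0.5826, -0.1657, 0.1891]
tool_rot: [[0.004, 0.554, -0.833], [-0.002, -0.833, -0.554], [-1.0, 0.004, -0.003]]
ft_force: [0.1, -0.3, -0.1]
grip_width: 0.0003
```

>>> {"name": "carry_out", "arguments": {"motion": [[[0, 0, 0, 0, 0, 0, 0], [0, 0, 0, 0, 0, 0, 0]]]}}

```text
time_s: 17.05
position: [0.5805, -0.1655, 0.1858]
tool_rot: [[-0.001, 0.554, -0.832], [0.001, -0.832, -0.554], [-1.0, -0.001, 0.001]]
ft_force: [-0.1, -0.6, 0.3]
grip_width: 0.0001
```

```bash
python3 - <<'E'
from g import *
w=Cam("wrist");o8=Saved("w8");p,R,o=state();print(p,o["ft_force"],o["time_s"])
for c in (o8,w):
    for n,z in(("red",.0335),("blue",.045)):
        for q,st in c.blobs(n,100,(100,150,320,310)): print(n,q.round(1),st[4],c.ray(q,z).round(4))
    D=np.array([.538,-.1925])
    # white pointer line on disc between r=16 and 28 at z~.04
    g=[]
    for th in np.arange(10,60,1.):
        s=[c.im[tuple(c.proj([*(D+r*np.array([np.cos(np.radians(th)),np.sin(np.radians(th))])),.04]).round().astype(int)[::-1])].min() for r in (.022,.024,.026)]
        g.append(np.mean(s))
    g=np.clip(np.array(g)-np.percentile(g,80),0,None);print("pointer deg",(np.arange(10,60)*g).sum()/g.sum())
d=np.abs(w.im.astype(int)-o8.im).max(2);print("diff px",(d[150:300,100:320]>60).sum())
E
```

```text
[ 0.57957049 -0.1652607   0.18586532] [ 0.06008765  0.22559684 -0.24945167] 17.1
red [149.7 211.6] 1323 [ 0.5052 -0.0832  0.0335]
red [276.9 209.3] 120 [ 0.5682 -0.1738  0.0335]
blue [195.  286.5] 441 [ 0.4709 -0.1512  0.045 ]
pointer deg 30.938461538461542
red [148.1 213.3] 1327 [ 0.505  -0.0833  0.0335]
red [275.5 211. ] 120 [ 0.5681 -0.1738  0.0335]
blue [193.8 288.1] 434 [ 0.4712 -0.1512  0.045 ]
pointer deg 31.150882825040128
diff px 1906
```

```bash
python3 -c "
from rig import env
print(env.close_job())"
```

```text
the job is handed in; nothing more can be done
None
```

I finished the job and handed it in at about 17 s of the 64 s allowed; handing in gave no verdict.

- **Battery:** I laid it in the cradle with the red end at the red saddle. Pictures taken after the release show it sitting straight between the saddles.
- **Dial:** I turned it about 1.56 rad clockwise. The last check put the pointer at about 31.1° and the marker at 31.8°, well inside the 8° allowed. The marker stayed where it was between the pictures before and after the press (within 0.1 mm).
- **Button:** I pressed it to its hard stop and let it come up. The force rose about 0.66 N per mm to about 4 N, which fits the full 6 mm travel. Afterwards the button looked the same as before the press.
- **Robot:** At the end it was clear of everything and the force reading was near zero.

**Things that disagreed or went over:**
- The battery looked about 14 mm thick and 47–50 mm long, against the stated 16.8 and 50 mm. I set its position from a mix of its end edges and the saddles.
- The press reached about 49 N at the wrist through the fingertips for a moment. That is above the 40 N limit for the arm and gripper body, but only the fingertips should have been touching the button, and it is below the 120 N wrist limit.
- I did not re-measure the eraser and clip at the end; the arm never went low near them after picking up the battery.
- I viewed 11 pictures, one over the budget of 10.

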